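# Clear the corner jig, then press the eye bracket into its corner and hold it for tacking

### The job

A brass spacer ring was left lying in the corner jig: take it off and put it in the red tray. Then stand the aluminium eye bracket on the jig plate and push it right into the corner, a long side of its base flush against the blue fence and an end flush against the yellow fence, and finish while still holding it pressed firmly against both fences at once, without letting go. Leave the flange, mallet, wrench and can where they are.

Things in the scene. Friction and masses are not known exactly. Their poses are not given: they have to be found in the camera images.
- bracket: aluminium eye bracket, about 0.3 to 0.55 kg, standing loose on the bench. Base 80 mm (its x) by 60 mm (its y) by 20 mm high; from the middle of the base rises a lug, 36 mm along x and 28 mm thick along y, with flat faces looking to +y and -y, rounded on top, its top 75 mm above the underside; a black bore mark on each flat face. The same when turned half round. Origin: centre of the underside of the base, z up. Pinch the lug across its 28 mm
- spacer: brass ring, 52 mm outside diameter, 34 mm hole, 22 mm high, about 0.2 kg, lying flat and loose on the jig plate, in the way of the bracket, 38 to 65 mm clear of both fences. Origin: centre of its underside, z along its axis
- tray: red open tray, fixed, 170 mm (its x) by 150 mm (its y), 40 mm high, 4 mm walls and 4 mm floor. Origin: centre of its underside
- jig: corner jig fixed to the bench: bright steel plate 230 mm (its x) by 180 mm (its y), 12 mm thick, with two low fences 18 mm high above the plate that meet at a square corner at its +x, +y side. Plate, fences and bracket base are ground and oiled: they slide easily (friction about 0.2). Origin: centre of the underside of the plate
- long_fence: blue fence on the jig, 200 mm long along the jig's x, 20 mm thick, 18 mm high, at the jig's +y side; its working face looks to the jig's -y and lies 65 mm from the jig's origin. Origin: centre of its underside, on the plate
- end_fence: yellow fence on the jig, 155 mm long along the jig's y, 20 mm thick, 18 mm high, at the jig's +x side; its working face looks to the jig's -x and lies 85 mm from the jig's origin. Origin: centre of its underside, on the plate
- corner (a point): the point on top of the jig plate where the two working faces meet, axes as the jig's: the blue face is the plane y = 0, the yellow face the plane x = 0, the plate's top z = 0 (12 mm above the bench). The seated bracket's origin lies 40 mm to -x and 30 mm to -y of it
- flange: round steel flange, 76 mm across and 24 mm high overall (a 12 mm disc with a 44 mm hub on it), standing loose on the bench near the bracket; bystander. Origin: centre of its underside
- mallet: wooden-handled mallet with a black rubber head, 280 mm long, lying loose on the left of the bench; bystander. Origin: in its middle
- wrench: steel open-ended wrench, 200 mm long, lying loose on the far side of the bench; bystander. Origin: in its middle
- oil_can: green can, 66 mm across and 100 mm high, standing loose at the far right; bystander. Origin: centre of its underside
Things that resemble listed ones, but are neither listed nor needed, are in the scene too. Several things look just like the tray: the one meant starts farthest from the robot's base. Of the things shaped like the spacer, the brass one is meant.

How it is judged (in metres and radians):
On the way, in this order (a step that is already met when the one before it is completed fails the run):
1. the spacer lies in the tray, let go (x of spacer in the frame of tray between -0.08 and 0.08 m and y of spacer in the frame of tray between -0.07 and 0.07 m and z of spacer in the frame of tray below 0.035 m and linear speed of spacer below 0.03 m/s and contact force between the fingers and spacer below 0.1 N), for 0.2 s.
2. the bracket is pressed into the corner against both fences (x of bracket in the frame of corner between -0.0425 and -0.0375 m and y of bracket in the frame of corner between -0.0325 and -0.0275 m and z of bracket in the frame of corner between -0.003 and 0.003 m and angle between bracket's own z axis and vertical below 0.06 rad and angle between the x axis of bracket and the x axis of jig, either way round below 0.05 rad and contact force between bracket and long_fence above 2 N and contact force between bracket and end_fence above 2 N and linear speed of bracket below 0.02 m/s and contact force between any of the fingers, the arm and bracket above 2 N), for 0.3 s.
At the end, for the whole second after the job is handed in: Spacer at rest in the tray, let go. Bracket on the jig plate (3 mm, tilt under 0.06 rad), square to the jig within 0.05 rad, within 2.5 mm of each fence, at rest, the robot still on it and pressing it on both fences with over 2 N each for the last second. Bystanders within 30 mm (all of step 1 and all of step 2); the arm keeps its last pose, push and grip.
It fails at once if the flange is moved by more than 30 mm or tipped over (distance of flange from where it was at the start of the episode above 0.03 m or angle between flange's own z axis and vertical above 0.5 rad).
It fails at once if the mallet is moved by more than 30 mm or tipped over (distance of mallet from where it was at the start of the episode above 0.03 m).
It fails at once if the wrench is moved by more than 30 mm or tipped over (distance of wrench from where it was at the start of the episode above 0.03 m).
It fails at once if the oil can is moved by more than 30 mm or tipped over (distance of oil_can from where it was at the start of the episode above 0.03 m or angle between oil_can's own z axis and vertical above 0.5 rad).
It also fails if it takes over 58 s, if anything falls off the work surface, if the arm or the gripper's body presses on something with over 40 N, if the wrist force passes 120 N, or if a joint passes its speed limit or range.

### The arm

A 7-joint arm with a two-finger parallel gripper is mounted at the origin on the work surface. World frame = base frame: x ahead of the robot, y to its left, z up, the work surface at z = 0. Lengths are in mm, angles in rad, forces in N, time in s.
With the tool pointing down it reaches from about 400 to 875 mm from the base axis. Payload 19.3 kg.
Tool frame: the origin (TCP) lies at the very end of the fingers, on their centre line; the grasp point (between the pads) lies 19 mm behind it (grip_point_offset is the z of the grasp point in the tool frame, in mm); z points along the fingers, x is the direction in which the jaws open and shut, and the axes are right-handed (so a half turn about z gives the same grasp; the last joint's range is limited). The gripper opens to 85 mm and grips with 20 to 120 N. Pads are 22 mm wide; open, the fingers measure 114 mm over their backs; the gripper's body (76 mm by 85 mm) begins 54 mm behind the grasp point. The pads swing forward as they close: fully open they stand 13 mm farther back than shut.
Start: joints at [1.169, 0.521, -0.036, 1.599, 0.021, 1.021, -0.113], TCP at [203.563, -590.911, 210.391] pointing down, gripper open.
Joint ranges: [-2.91, 2.91], [-0.3, 2.13], [-1.5, 1.42], [0.17, 2.43], [-1.26, 4.41], [0.16, 1.93], [-2.52, 2.52]. Speed limits (rad/s): [1.89, 1.89, 2.39, 2.39, 3.01, 3.01, 3.01].

### API

Orientations are given as a 3x3 rotation matrix whose columns are the frame's x, y, z axes.
In Python, from workcell import movep, movel, goto_joints, open_gripper, clamp, wait, inverse_kinematics, read_state, camera, PlanningError, finish_job, grip_point_offset gives the robot as it stands. Calls block until the motion is done:
- movep(position, orientation): joint-space move of the TCP to a pose.
- movel(position, frame=None, max_speed=150, guard=None): straight line of the TCP; frame=None keeps the orientation; max_speed is the mean speed in mm/s. With guard (N) it stops when the force on the tool has changed by that much, and returns True; else False.
- goto_joints(angles): joint-space move.
- open_gripper() and clamp(): open the fingers fully, or close them until they stop; the grip force is fixed at half the most.
- wait(seconds).
- inverse_kinematics(position, orientation): joint angles nearest the present ones, or None.
- read_state(): the state.
- camera(name): name is "scene" or "top"; returns a dict with "image" (400x640x3 uint8, blue, green, red), "range_z" (400x640 float32, mm along the optical axis (not along the pixel's ray), 0 where there is no reading), "fx", "fy", "cx", "cy" (pixels), "dist_coeffs" ([k1, k2, p1, p2, k3] as OpenCV has them; the pictures are not rectified), "cam_to_world" (4x4, takes a point from camera to world coordinates). Camera axes: x right, y up, looking along -z (the intrinsics and any distortion apply to the point x, -y, -z); pixel columns grow to the right and rows downward; lengths in mm; the calibration is good to about 2 mm. A picture is of the moment at which its call begins.
A pose or a line that the arm cannot do raises PlanningError and nothing moves.
- finish_job(): hands the job in, once; it reports no verdict.
The state is a dict: "time": time; "qpos": joint angles; "qvel": joint speeds; "joint_efforts": joint torques, N m; "eef_pos": TCP position; "tool_rot": TCP orientation; "ft_force": force on the tool from outside, world axes, zero at the start; "torque": the same for the moment, N m; "finger_gap": finger opening in mm.
Only numpy, scipy, OpenCV 4.12 (cv2) and the standard library are available. Lean on these libraries where they do the work, as an engineer would, in place of code of your own. Each camera call takes 0.05 s, during which the arm holds its last target.

## Working session

There is one attempt and no reset: what is moved stays moved. The work goes in short steps, each a Python script; the robot and the scene stay as the last script left them, time stands still between calls to the robot, and variables do not carry over. Pictures are saved under pics/ and viewed, and the job is handed in when it is done.

```bash
mkdir -p pics; ls; python3 - <<'E'
from workcell import *
import cv2,numpy as np,pickle
d={}
for n in("scene","top"):
    c=camera(n);d[n]=c;cv2.imwrite(f"pics/{n}0.png",c["image"])
    print(n,c["fx"],c["fy"],c["cx"],c["cy"],c["dist_coeffs"],np.round(c["cam_to_world"],3).tolist(),(c["range_z"]>0).mean())
pickle.dump(d,open("cam0.pkl","wb"))
s=read_state();print(s["time"],s["ft_force"],s["finger_gap"],s["tool_rot"],grip_point_offset)
E
```

```text
pics
scene 392.3415896351244 392.3415896351244 318.4725361742153 194.41311052493757 [-0.02119164  0.          0.          0.          0.        ] [[-0.478, -0.577, 0.662, 1220.24], [0.878, -0.31, 0.365, 434.726], [-0.006, 0.755, 0.655, 740.468], [0.0, 0.0, 0.0, 1.0]] 0.99597265625
top 456.3924745899858 456.3924745899858 315.4242663785352 203.12619524127282 [-0.02942826  0.          0.          0.          0.        ] [[0.007, 0.994, -0.108, 405.377], [-1.0, 0.009, 0.022, 71.294], [0.023, 0.108, 0.994, 1229.686], [0.0, 0.0, 0.0, 1.0]] 0.9960390625
0.1 [ 0.17460799 -0.28150788  0.00970439] 85.60502063157442 [[ 3.25674479e-01 -9.45481869e-01 -4.11760742e-04]
 [-9.45481400e-01 -3.25674729e-01  9.45253653e-04]
 [-1.02782026e-03  8.14671322e-05 -9.99999468e-01]] -18.700000000000003
```

View pics/top0.png

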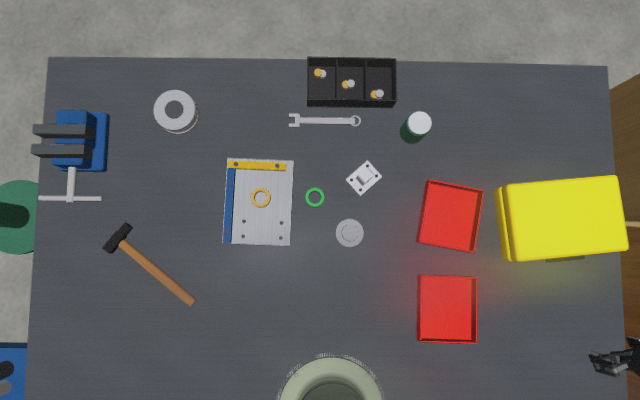

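View pics/scene0.png

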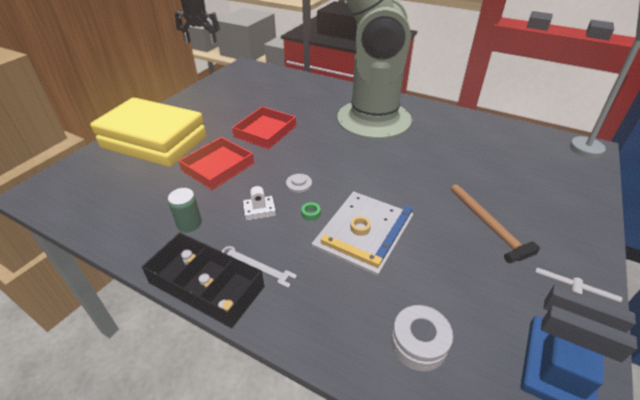

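The top view shows two red trays, at (450,216) and (448,309). The robot base is at about (333,390), so the upper tray at (450,216) is the farther one. There is a brass ring on the jig at (260,197) and a green lookalike at (315,197). The brass one is the spacer. The bracket is at (363,178) and the flange at (350,232). I'll measure these and check an enlarged crop.

```bash
cat > h.py <<'E'
import cv2,numpy as np
def ray(c,uv,z):
    uv=np.asarray(uv,float).reshape(-1,1,2)
    K=np.array([[c["fx"],0,c["cx"]],[0,c["fy"],c["cy"]],[0,0,1]])
    n=cv2.undistortPoints(uv,K,np.array(c["dist_coeffs"],float)).reshape(-1,2)
    T=np.array(c["cam_to_world"]);d=np.c_[n[:,0],-n[:,1],-np.ones(len(n))]@T[:3,:3].T
    o=T[:3,3];return o+d*((z-o[2])/d[:,2])[:,None]
def cloud(c):
    h,w=c["range_z"].shape
    v,u=np.mgrid[:h,:w];K=np.array([[c["fx"],0,c["cx"]],[0,c["fy"],c["cy"]],[0,0,1]])
    n=cv2.undistortPoints(np.stack([u,v],-1).reshape(-1,1,2).astype(float),K,np.array(c["dist_coeffs"],float)).reshape(h,w,2)
    r=c["range_z"];p=np.stack([n[...,0]*r,-n[...,1]*r,-r],-1)
    T=np.array(c["cam_to_world"]);return p@T[:3,:3].T+T[:3,3]
E
python3 - <<'E'
import pickle,cv2,numpy as np
from h import *
d=pickle.load(open("cam0.pkl","rb"))
t=d["top"]["image"];s=d["scene"]["image"]
a=cv2.resize(t[150:260,215:395],None,fx=4.4,fy=4.4,interpolation=cv2.INTER_CUBIC)
cv2.imwrite("pics/crop_t.png",a)
b=cv2.resize(s[170:275,230:420],None,fx=4,fy=4,interpolation=cv2.INTER_CUBIC);cv2.imwrite("pics/crop_s.png",b)
def comps(c,lo,hi,amin):
    hsv=cv2.cvtColor(c["image"],cv2.COLOR_BGR2HSV);m=cv2.inRange(hsv,lo,hi)
    n,l,st,ce=cv2.connectedComponentsWithStats(m)
    return [(l==i,st[i]) for i in range(1,n) if st[i,4]>=amin]
for n in d:
    c=d[n];P=cloud(c)
    for nm,lo,hi in[("red",(0,150,60),(8,255,255)),("blue",(105,120,60),(125,255,255)),("yel",(15,120,80),(32,255,255)),("green",(50,120,60),(75,255,255))]:
        for m,st in comps(c,lo,hi,60):
            p=P[m];print(n,nm,st.tolist(),"med xyz",np.median(p,0).round(),"zmax",np.percentile(p[:,2],95).round(1))
E
```

```text
scene red [495, 18, 50, 15, 256] med xyz [-813.  332.  161.] zmax 164.7
scene red [546, 26, 88, 29, 641] med xyz [-810.  639.  161.] zmax 164.0
scene red [288, 44, 15, 19, 118] med xyz [-551. -663.  -69.] zmax -19.6
scene red [311, 46, 43, 27, 735] med xyz [-549. -451.  -53.] zmax -9.0
scene red [617, 50, 23, 62, 469] med xyz [-787.  860.    9.] zmax 115.9
scene red [311, 70, 41, 10, 74] med xyz [-550. -461. -138.] zmax -131.8
scene red [233, 108, 63, 40, 1546] med xyz [ 260. -312.   17.] zmax 40.9
scene red [179, 138, 74, 51, 2136] med xyz [ 504. -327.   15.] zmax 41.4
scene blue [621, 133, 19, 116, 1568] med xyz [-573. 1019. -375.] zmax -162.2
scene blue [386, 207, 25, 35, 190] med xyz [509. 274.  32.] zmax 34.0
scene blue [522, 317, 81, 83, 4349] med xyz [758. 649.  65.] zmax 102.5
scene yel [76, 59, 130, 107, 6074] med xyz [  339. -1221.   -44.] zmax 94.4
scene yel [322, 236, 60, 31, 479] med xyz [646. 205.  31.] zmax 33.4
top red [416, 180, 68, 73, 3755] med xyz [ 507. -321.    5.] zmax 39.6
top red [417, 275, 61, 69, 3946] med xyz [ 259. -309.    4.] zmax 39.7
top blue [56, 110, 31, 15, 430] med xyz [744. 669.  99.] zmax 102.9
top blue [52, 113, 57, 59, 1080] med xyz [653. 630.  30.] zmax 105.6
top blue [54, 138, 32, 6, 185] med xyz [682. 668.  98.] zmax 102.9
top blue [223, 168, 12, 75, 508] med xyz [529. 273.  30.] zmax 33.5
top blue [0, 343, 27, 57, 1102] med xyz [ -50. 1213. -632.] zmax -623.3
top yel [493, 74, 147, 236, 13999] med xyz [ 512. -643.   95.] zmax 100.2
top yel [228, 161, 58, 10, 401] med xyz [637. 201.  30.] zmax 33.9
top yel [251, 188, 19, 19, 139] med xyz [551. 190.  34.] zmax 37.6
top yel [118, 240, 48, 41, 369] med xyz [388. 504.  23.] zmax 27.8
top green [305, 188, 19, 19, 166] med xyz [554.  48.  21.] zmax 25.2
```

View pics/crop_t.png

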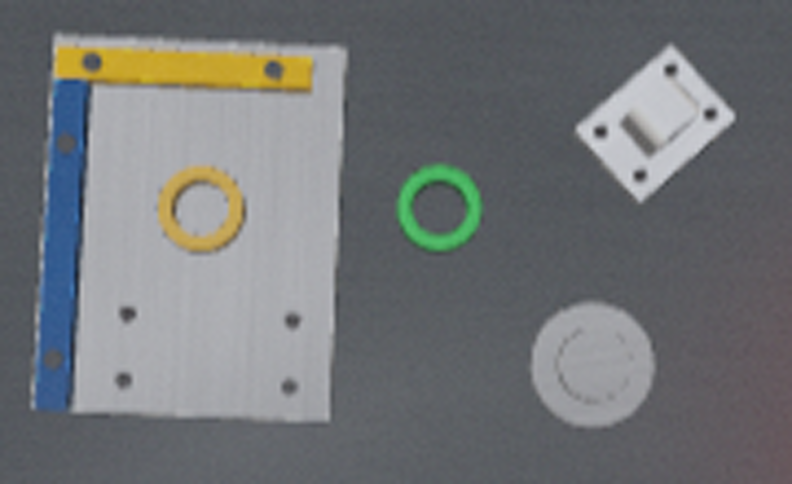

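View pics/crop_s.png

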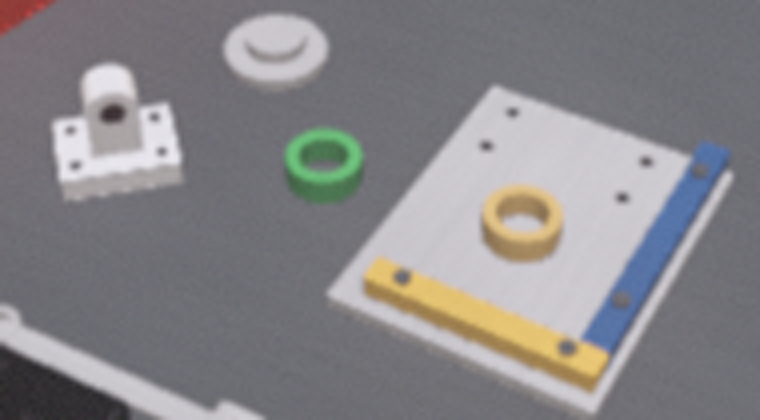

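The crops confirm it: the brass ring lies on the plate between the fences, the green one is on the bench, and the bracket is separate from the flange. Next, exact poses.

```bash
cat > meas.py <<'E'
from h import *
def rect(c,m,z):
    cs,_=cv2.findContours(m.astype(np.uint8),cv2.RETR_EXTERNAL,cv2.CHAIN_APPROX_NONE)
    k=max(cs,key=cv2.contourArea).reshape(-1,2)
    p=ray(c,k,z)[:,:2].astype(np.float32)
    r=cv2.minAreaRect(p);b=cv2.boxPoints(r)
    e1,e2=b[1]-b[0],b[2]-b[1]
    if np.linalg.norm(e1)<np.linalg.norm(e2):e1,e2=e2,e1
    return np.array(r[0]),np.linalg.norm(e1),np.linalg.norm(e2),np.degrees(np.arctan2(e1[1],e1[0]))%180
def hsvm(c,lo,hi,box):
    m=cv2.inRange(cv2.cvtColor(c["image"],cv2.COLOR_BGR2HSV),lo,hi);o=np.zeros_like(m);x,y,w,h=box
    o[y:y+h,x:x+w]=m[y:y+h,x:x+w]
    n,l,st,_=cv2.connectedComponentsWithStats(o);i=1+np.argmax(st[1:,4]);return l==i
E
python3 - <<'E'
import pickle
from meas import *
d=pickle.load(open("cam0.pkl","rb"));t=d["top"];s=d["scene"]
pr=lambda n,r:print(n,r[0].round(1),*np.round(r[1:],2))
W=((0,0,135),(179,60,255))
pr("bracket top",rect(t,hsvm(t,*W,(340,155,45,45)),20))
pr("plate top",rect(t,hsvm(t,(0,0,115),(179,70,255),(215,150,85,105)),12))
pr("blue top",rect(t,hsvm(t,(105,100,50),(125,255,255),(215,150,85,105)),30))
pr("yel top",rect(t,hsvm(t,(15,120,80),(32,255,255),(220,155,80,20)),30))
pr("spacer top",rect(t,hsvm(t,(10,90,80),(32,255,255),(245,180,30,30)),34))
pr("spacer scene(top plane)",rect(s,hsvm(s,(10,90,80),(32,255,255),(345,213,30,25)),34))
pr("tray top",rect(t,hsvm(t,(0,150,60),(8,255,255),(410,170,80,90)),40))
pr("flange",rect(t,hsvm(t,(0,0,110),(179,70,255),(330,215,40,40)),12))
# jig faces by depth: bracket lug top, cloud
P=cloud(t)
for n,b in(("lug",(340,155,45,45)),):
    x,y,w,h=b;q=P[y:y+h,x:x+w].reshape(-1,3);z=q[q[:,2]>55];print(n,len(z),z.mean(0),np.percentile(q[:,2],[5,50,90,99]))
P=cloud(s);q=P[180:220,240:280].reshape(-1,3);z=q[(q[:,2]>25)];print("lug scene",z.mean(0),np.percentile(q[:,2],[5,50,99]))
z=q[(q[:,2]>12)&(q[:,2]<25)];print("base scene",z.mean(0))
# screws on plate & fences
E
```

```text
bracket top [607.7 -84.7] 81.24 60.68 131.75
plate top [542.5 198.3] 232.27 179.28 178.12
blue top [529.8 273.3] 196.75 21.12 178.16
yel top [636.6 202.2] 152.58 20.2 88.06
spacer top [550.6 189.5] 50.06 47.76 90.55
spacer scene(top plane) [561.4 190.8] 60.61 45.65 25.0
tray top [ 505.5 -310.4] 171.06 157.06 169.25
flange [461.4 -46.1] 75.05 74.76 90.37
lug 160 [596.18320806 -76.34459537 121.24763042] [-3.77744366  1.37914348 23.76088884 75.78210996]
lug scene [630.98518182 -69.43732215  73.04376141] [ 0.55796812  4.10897823 77.90803568]
base scene [618.44318439 -80.97690147  21.0356299 ]
```

Measurements (mm):

| Thing | Position | Orientation and notes |
|---|---|---|
| Jig | origin ≈ (542.5, 198.3) | yaw −1.9°; fences agree within about 1 mm |
| Bracket | (607.7, −84.7) | long axis −48.2° |
| Spacer | (550.6, 189.5) | |
| Tray | ≈ (505, −313) | 595 from base, against 403 for the other red tray |

Next I check IK before moving.

```bash
cat >> h.py <<'E'
def R(deg):
    a=np.radians(deg);c,s=np.cos(a),np.sin(a)
    return np.array([[c,s,0],[s,-c,0],[0,0,-1.]])
yaw=np.radians(-1.9);U=np.array([np.cos(yaw),np.sin(yaw),0]);N=np.array([-U[1],U[0],0])
CORN=np.array([542.5,198.3,12])+85*U+65*N
E
python3 - <<'E'
from h import *
from workcell import *
print(CORN)
SEAT=CORN-40*U-30*N;print(SEAT)
for n,p,a in[("sp",(550.6,189.5,15),-47),("sp",(550.6,189.5,15),-2),("sp",(550.6,189.5,15),88),("tray",(505,-313,9),169.25),("br",(607.7,-84.7,28),41.75),("seat",(*SEAT[:2],40),88.1)]:
    for k in(0,180):
        for z in(0,150):
            q=inverse_kinematics(np.array(p)+[0,0,z],R(a+k));print(n,a+k,z,None if q is None else np.round(q,2))
E
```

```text
[629.60835495 260.44607387  12.        ]
[588.63569096 231.78877453  12.        ]
sp -47 0 [-0.13  0.76 -0.43  1.83  0.49  0.67 -1.67]
sp -47 150 [ 0.1   0.61 -0.78  1.73  0.5   1.01 -1.69]
sp 133 0 [ 0.25  1.   -1.08  1.81  1.04  1.03  1.07]
sp 133 150 [ 0.35  0.84 -1.28  1.72  0.85  1.25  1.18]
sp -2 0 [-0.08  0.77 -0.51  1.82  0.56  0.69 -0.95]
sp -2 150 [ 0.18  0.66 -0.92  1.73  0.6   1.06 -0.98]
sp 178 0 [ 0.34  1.14 -1.28  1.8   1.19  1.22  1.77]
sp 178 150 [ 0.35  0.84 -1.28  1.72  0.85  1.25  1.97]
sp 88 0 [ 0.    0.8  -0.64  1.82  0.68  0.75  0.53]
sp 88 150 [ 0.23  0.69 -1.    1.73  0.65  1.09  0.55]
sp 268 0 [-0.29  0.73 -0.21  1.84  0.25  0.6  -2.25]
sp 268 150 [-0.07  0.55 -0.52  1.74  0.33  0.94 -2.32]
tray 169.25 0 [ 0.21  0.79  0.36  1.83 -0.45  0.61 -2.48]
tray 169.25 150 [ 0.07  0.6   0.58  1.76 -0.4   0.9  -2.51]
tray 349.25 0 [ 0.62  0.75 -0.24  1.8   0.29  0.62  0.02]
tray 349.25 150 [ 0.69  0.55 -0.34  1.72  0.22  0.91  0.07]
br 41.75 0 [ 0.44  0.81 -0.61  1.73  0.61  0.8   0.27]
br 41.75 150 [ 0.52  0.63 -0.72  1.64  0.46  1.05  0.39]
br 221.75 0 [-0.05  0.75  0.13  1.76 -0.15  0.65 -2.24]
br 221.75 150 [ 0.02  0.54  0.03  1.67 -0.02  0.94 -2.35]
seat 88.1 0 [-0.04  0.83 -0.67  1.67  0.64  0.87  0.56]
seat 88.1 150 [ 0.16  0.76 -1.05  1.56  0.69  1.22  0.53]
seat 268.1 0 [-0.29  0.75 -0.26  1.69  0.27  0.74 -2.29]
seat 268.1 150 [-0.11  0.6  -0.55  1.58  0.35  1.06 -2.36]
```

```bash
python3 - <<'E'
from h import *
from workcell import *
p=np.array([550.6,189.5,0])
movep(p+[0,0,140],R(-2))
movel(p+[0,0,60]); g=movel(p+[0,0,15.5],max_speed=60,guard=15);s=read_state();print(g,s["eef_pos"],s["ft_force"])
clamp();s=read_state();print(s["finger_gap"],s["time"],s["ft_force"])
movel(p+[0,0,140]);s=read_state();print(s["finger_gap"],s["time"],s["ft_force"],s["eef_pos"])
c=camera("scene");cv2.imwrite("pics/s1.png",c["image"])
E
```

```text
False [550.73379213 189.66925827  15.72834927] [-0.52987049  0.16894428  0.32947479]
0.2629761690067399 5.45 [ 0.8456453  -0.04330246  0.08724825]
0.07531119172413253 6.4333 [ 0.41704537  0.17967177 -0.14104842] [550.21999791 189.20922557 139.20004701]
```

View pics/s1.png

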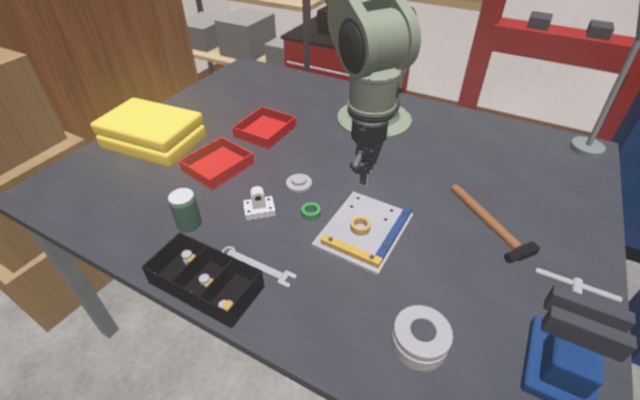

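The fingers shut completely and the ring is still on the plate at about (360,226), so this grasp missed. I'll measure the ring again and see how far off the tool was.

```bash
python3 - <<'E'
from meas import *
from workcell import *
import pickle
d=pickle.load(open("cam0.pkl","rb"))
t=camera("top");s=camera("scene");cv2.imwrite("pics/t2.png",cv2.resize(t["image"][140:290,200:400],None,fx=4,fy=4,interpolation=cv2.INTER_CUBIC))
cv2.imwrite("pics/s2.png",cv2.resize(s["image"][60:270,260:460],None,fx=2.8,fy=2.8,interpolation=cv2.INTER_CUBIC))
for nm,c in(("new",s),("old",d["scene"])):
    m=hsvm(c,(10,90,80),(32,255,255),(345,210,30,27));print(nm,m.sum(),np.argwhere(m).mean(0))
    q=cloud(c)[m];print(np.percentile(q[:,2],[5,50,95]))
    m=hsvm(c,(50,120,60),(75,255,255),(295,195,30,27));q=cloud(c)[m];print("green",np.percentile(q[:,2],[5,50,95]))
st=read_state();print(st["eef_pos"],st["finger_gap"])
E
```

```text
new 214 [225.40186916 359.97663551]
[20.9571562  32.62994683 37.55403618]Traceback (most recent call last):
  File "<stdin>", line 10, in <module>
  File "meas.py", line 13, in hsvm
    n,l,st,_=cv2.connectedComponentsWithStats(o);i=1+np.argmax(st[1:,4]);return l==i
                                                     ~~~~~~~~~^^^^^^^^^^
    return _wrapfunc(a, 'argmax', axis=axis, out=out, **kwds)
    return bound(*args, **kwds)
ValueError: attempt to get argmax of an empty sequence
```

View pics/s2.png

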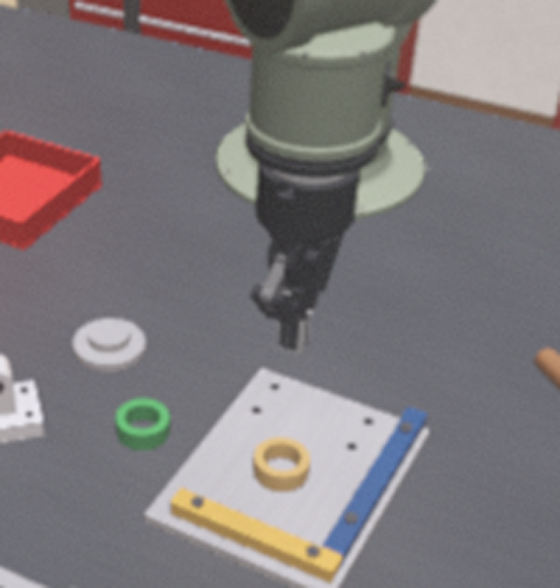

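View pics/t2.png

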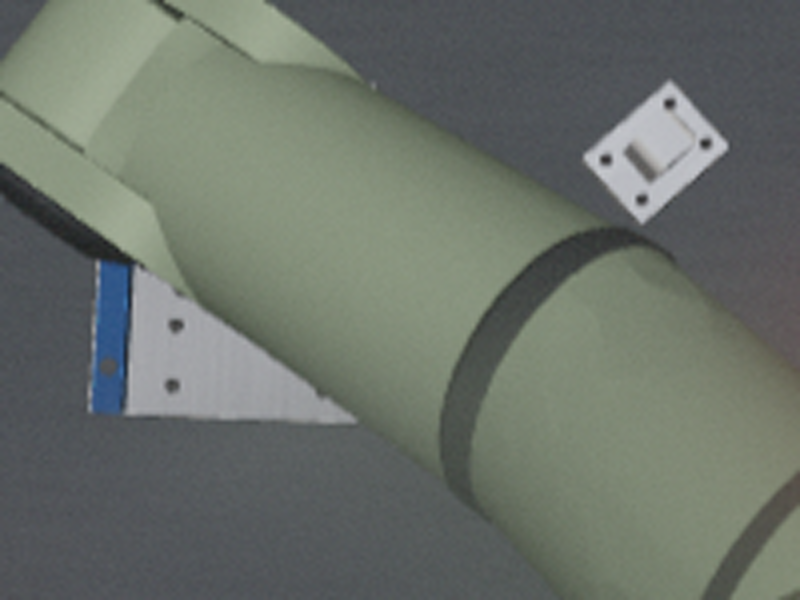

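```bash
python3 - <<'E'
from meas import *
from workcell import *
import pickle
d=pickle.load(open("cam0.pkl","rb"))
s=camera("scene")
for nm,c in(("new",s),("old",d["scene"])):
    m=hsvm(c,(10,90,80),(32,255,255),(345,213,30,23));k=np.argwhere(m);print(nm,m.sum(),k.mean(0),k.min(0),k.max(0))
    b=(slice(205,245),slice(340,382));q=cloud(c)[b].reshape(-1,3)
    # top-surface points: above 30
    h=q[(q[:,2]>30)&(q[:,2]<40)&(abs(q[:,0]-552)<45)&(abs(q[:,1]-190)<45)];print(len(h),h.mean(0),h.min(0),h.max(0))
# fingertip in scene now: lowest of gripper cloud
q=cloud(s)[150:200,350:385].reshape(-1,3);h=q[(q[:,2]>60)&(abs(q[:,0]-550)<60)];print("tip cloud",h[h[:,2]<170].mean(0),h[:,2].min(),np.sort(h[:,2])[:10])
st=read_state();print(st["eef_pos"],st["tool_rot"].round(3).tolist(),st["qpos"])
E
```

```text
new 213 [225.3286385  360.03755869] [217 351] [234 369]
174 [556.13466249 188.86502986  34.99117589] [529.00041598 163.28100554  30.05289759] [581.30625935 213.44375039  38.80607277]
old 215 [225.31627907 360.01395349] [217 351] [234 369]
177 [555.79105871 189.45722183  34.75727234] [529.8831753  163.14464385  30.03764195] [580.76164279 213.37863238  38.82002362]
tip cloud [557.21254394 189.35885992 165.63753603] 162.29643704384625 [162.29643704 162.59141403 162.64840795 163.24899128 163.64662082
 164.25187611 164.93204726 164.95937008 165.73730941 167.30159644]
[550.29533361 189.4541271  139.29857663] [[0.999, -0.035, -0.001], [-0.035, -0.999, -0.0], [-0.001, 0.0, -1.0]] [ 0.1568841   0.68241185 -0.87849685  1.75094566  0.61126517  1.00692281
 -0.98911369]
```

```bash
python3 - <<'E'
from meas import *
from workcell import *
s=camera("scene");P=cloud(s)
for v in range(164,194,2):
    print(v,[tuple(P[v,u].round().astype(int).tolist()) for u in(358,361,364,367)])
cv2.imwrite("pics/s3.png",cv2.resize(s["image"][130:210,320:410],None,fx=7,fy=7,interpolation=cv2.INTER_CUBIC))
st=read_state();p=st["eef_pos"]
T=np.array(s["cam_to_world"]);
for z in(0,10,20,30):
    x=T[:3,:3].T@(p+[0,0,z]-T[:3,3]);print(z,s["cx"]+s["fx"]*x[0]/-x[2],s["cy"]+s["fy"]*(-x[1])/-x[2])
E
```

```text
164 [(611, 193, 259), (598, 194, 250), (568, 190, 230), (570, 197, 233)]
166 [(612, 193, 254), (607, 198, 252), (549, 183, 209), (567, 196, 226)]
168 [(613, 194, 250), (608, 199, 248), (590, 198, 236), (568, 197, 221)]
170 [(609, 193, 241), (604, 198, 240), (588, 198, 229), (565, 196, 213)]
172 [(596, 188, 226), (599, 196, 231), (588, 198, 224), (566, 197, 209)]
174 [(332, 84, 1), (584, 190, 213), (587, 198, 218), (558, 195, 197)]
176 [(343, 89, 2), (564, 183, 191), (584, 198, 210), (558, 195, 191)]
178 [(351, 93, 2), (565, 184, 186), (565, 191, 189), (562, 197, 189)]
180 [(359, 96, 1), (566, 185, 182), (565, 192, 183), (558, 196, 180)]
182 [(366, 99, 0), (567, 185, 176), (566, 193, 179), (558, 197, 175)]
184 [(379, 105, 3), (557, 182, 162), (566, 193, 172), (559, 198, 170)]
186 [(386, 108, 2), (382, 116, 2), (377, 124, 1), (373, 132, 2)]
188 [(394, 112, 1), (390, 120, 2), (383, 126, -1), (383, 136, 3)]
190 [(403, 116, 2), (400, 124, 3), (394, 131, 2), (387, 138, -1)]
192 [(411, 119, 2), (406, 127, 1), (402, 135, 2), (399, 143, 2)]
0 364.37935385328535 190.75110280947564
10 364.6822405183821 187.50287552814075
20 364.98947228420616 184.20805037258765
30 365.3011433260859 180.8656173846174
```

View pics/s3.png

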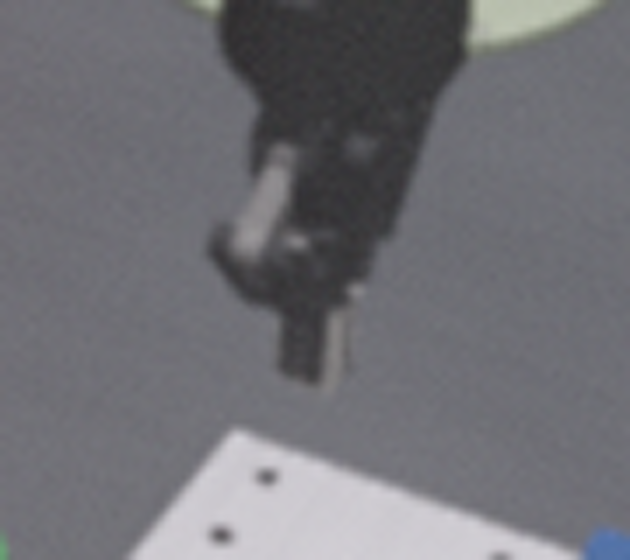

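The shut fingertips appear 15–25 mm higher than the reported TCP, so the fingers passed over the ring. A guarded touch on bare plate will give the true offset.

```bash
python3 - <<'E'
from h import *
from workcell import *
movel([490,180,50]);
g=movel([490,180,-18],max_speed=25,guard=8);s=read_state();print(g,s["eef_pos"],s["ft_force"],s["finger_gap"],s["time"])
c=camera("scene");cv2.imwrite("pics/s4.png",cv2.resize(c["image"][150:270,290:440],None,fx=5,fy=5,interpolation=cv2.INTER_CUBIC))
movel([490,180,70]);s=read_state();print(s["time"],s["ft_force"])
E
```

```text
True [490.05105494 180.01204463  -8.82273816] [-1.14284849 -1.55608422 11.00444809] -0.25892975272015406 9.6167
10.3417 [ 0.26112485  0.28552221 -0.63425327]
```

View pics/s4.png

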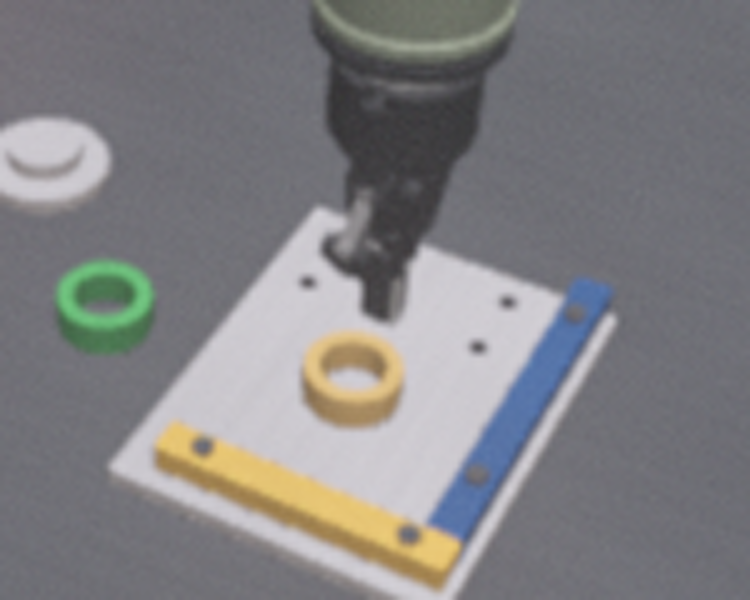

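The touch came at a reported z of −8.8 on the 12 mm plate, so the tips really sit about 20.8 mm above the reported TCP. I'll correct for that and take the spacer.

```bash
echo "DZ=20.8  # true tip z = reported + DZ" >> h.py; python3 - <<'E'
from h import *
from workcell import *
p=np.array([551.5,189.5,-DZ])
open_gripper();movel(p+[0,0,90])
g=movel(p+[0,0,13.5],max_speed=80,guard=15);s=read_state();print(g,s["eef_pos"],s["ft_force"])
clamp();s=read_state();print(s["finger_gap"],s["time"],s["ft_force"])
movel(p+[0,0,120]);s=read_state();print(s["finger_gap"],s["time"],s["ft_force"],s["eef_pos"])
c=camera("scene");cv2.imwrite("pics/s5.png",cv2.resize(c["image"][130:270,290:440],None,fx=4,fy=4,interpolation=cv2.INTER_CUBIC))
E
```

```text
False [551.7608559  189.62181983  -6.86704389] [0.6901576  0.54679061 0.27123034]
49.29926301012335 13.25 [-2.75382124 -1.94474411 12.56457157]
49.613317309064314 14.1083 [-0.05249658  0.30726156 -2.12365488] [551.09895717 189.1312403   98.383702  ]
```

View pics/s5.png

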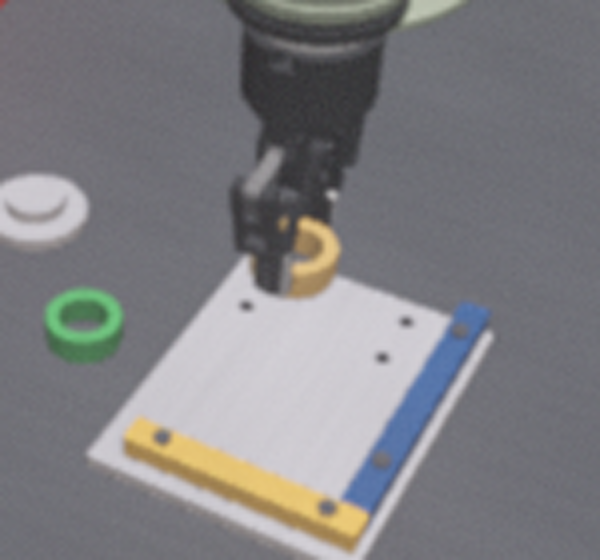

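The ring is gripped (gap 49.6) and lifted clear. Now to the tray.

```bash
python3 - <<'E'
from h import *
from workcell import *
p=np.array([505,-314,0])
movep(p+[0,0,110],R(349.25));s=read_state();print(s["finger_gap"],s["eef_pos"],s["time"])
movel(p+[0,0,25]);g=movel(p+[0,0,-14.5],max_speed=50,guard=8);s=read_state();print(g,s["eef_pos"],s["ft_force"])
open_gripper();movel(p+[0,0,130]);s=read_state();print(s["finger_gap"],s["time"])
movep([575,-150,130],R(41.75))
c=camera("scene");cv2.imwrite("pics/s6.png",c["image"])
t=camera("top");cv2.imwrite("pics/t6.png",t["image"])
import pickle;pickle.dump({"top":t,"scene":c},open("cam6.pkl","wb"));print(read_state()["time"])
E
```

```text
49.34828186927391 [ 505.73542836 -312.68767629  110.09826462] 15.9917
True [ 504.59481377 -313.7199832   -14.45940811] [-2.11762816  0.62686109  9.65045371]
85.59699685849111 19.0417
19.8833
```

View pics/s6.png

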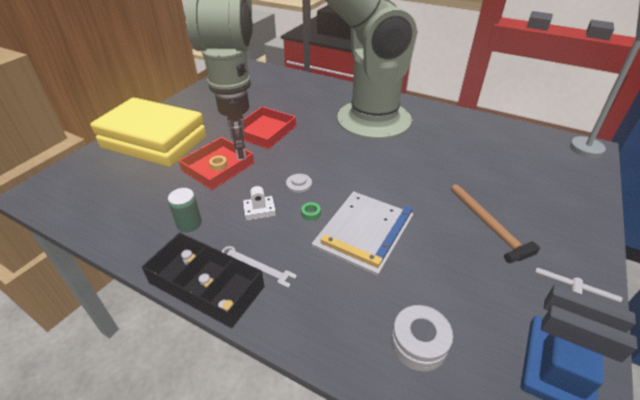

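View pics/t6.png

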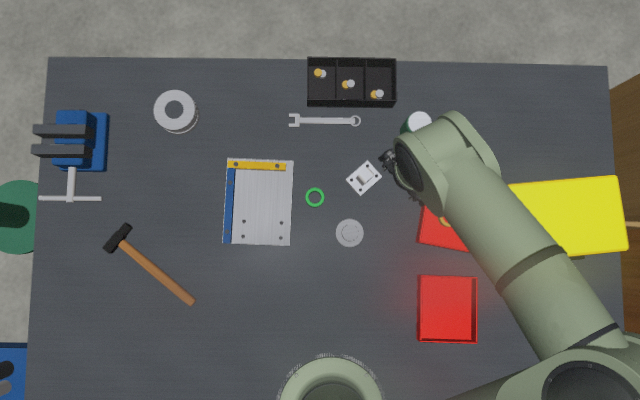

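The spacer lies in the far tray, at (217,161) in the scene view. The jig is clear and the bracket hasn't moved. Next I pick up the bracket by its lug.

```bash
python3 - <<'E'
from h import *
from workcell import *
p=np.array([607.7,-84.7,-DZ])
movep(p+[0,0,130],R(41.75))
g=movel(p+[0,0,30],max_speed=90,guard=12);s=read_state();print(g,s["eef_pos"],s["ft_force"])
clamp();s=read_state();print(s["finger_gap"],s["time"],s["ft_force"])
movel(p+[0,0,120]);s=read_state();print(s["finger_gap"],s["time"],s["ft_force"],s["torque"],s["eef_pos"])
c=camera("scene");cv2.imwrite("pics/s7.png",cv2.resize(c["image"][100:250,200:380],None,fx=4,fy=4,interpolation=cv2.INTER_CUBIC))
E
```

```text
False [608.04392153 -84.7308101    9.75525251] [-0.6656249   0.330917   -0.02762689]
27.318670618139542 22.1083 [-1.09237127 -1.43987934  5.00159461]
27.39272947462849 22.8583 [-0.82597345  0.07511906 -5.38602701] [ 0.01207904 -0.0049042  -0.01822319] [607.1787689  -84.97212989  98.36387897]
```

View pics/s7.png

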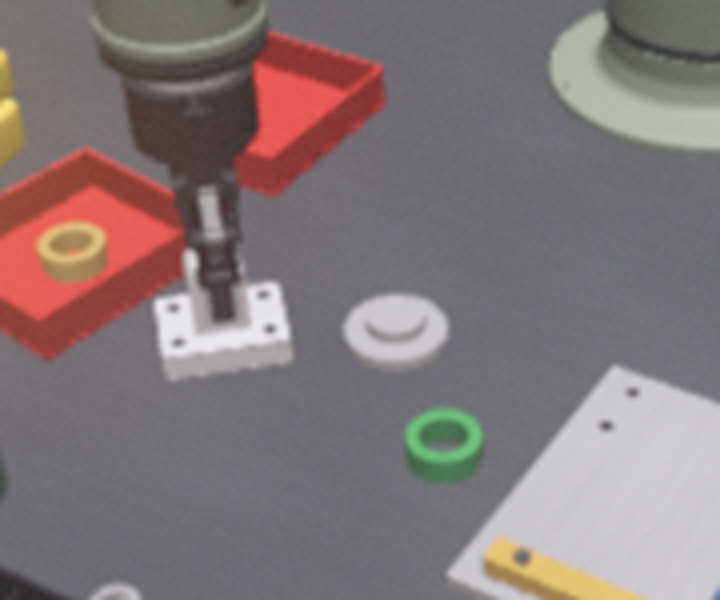

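The bracket is gripped (gap 27.4) and hangs upright. I'll take it over the jig, set it down 12 mm clear of both fences, and push gently.

```bash
python3 - <<'E'
from h import *
from workcell import *
S=CORN-40*U-30*N; S[2]=0
A=S-12*U-12*N
movep(A+[0,0,90],R(88.1));s=read_state();print(s["time"],s["finger_gap"],s["eef_pos"],s["ft_force"])
movel(A+[0,0,32],max_speed=120)
f0=read_state()["ft_force"]
g=movel(A+[0,0,17],max_speed=15,guard=6);s=read_state();print(g,s["eef_pos"],s["ft_force"],s["ft_force"]-f0,s["torque"],s["time"])
c=camera("scene");cv2.imwrite("pics/s8.png",cv2.resize(c["image"][150:290,290:440],None,fx=4,fy=4,interpolation=cv2.INTER_CUBIC))
E
```

```text
24.0833 27.445158966776933 [576.99282501 218.37806885  89.67513515] [ 0.21659566 -0.52588213 -4.91114746]
True [576.32157148 220.2654831   21.41215289] [-0.10751795 -0.96521204  7.74276856] [-1.40219176 -0.60071942 11.86263669] [-0.1307381   0.0323475   0.00617639] 25.425
```

View pics/s8.png

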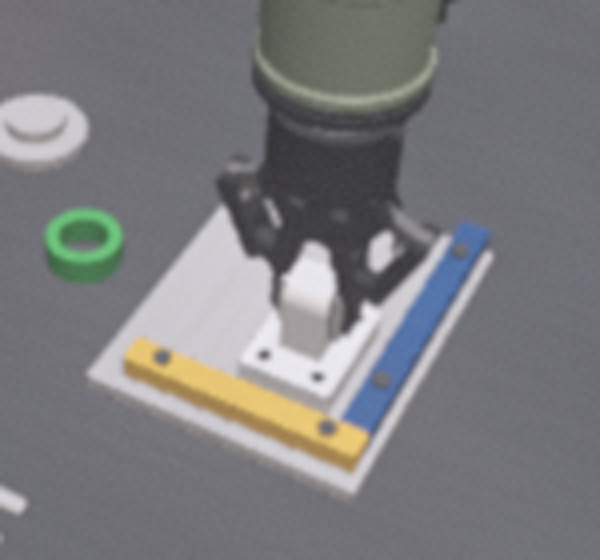

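The bracket stands on the plate, clear of both fences. I push first to the blue fence, then to the yellow.

```bash
python3 - <<'E'
from h import *
from workcell import *
def rep(l):
    s=read_state();f=s["ft_force"];d=np.array(s["eef_pos"])-CORN;print(l,"t",round(s["time"],2),"u,n rel",round(d@U,2),round(d@N,2),"z",round(s["eef_pos"][2],2),"Fu,Fn,Fz",round(f@U,1),round(f@N,1),round(f[2],1),"T",np.round(s["torque"],2),"gap",round(s["finger_gap"],2))
    return np.array(s["eef_pos"])
p=rep("start");p[2]=21.2
g=movel(p+20*N,max_speed=12,guard=12);print(g);p=rep("N");wait(0.2);p=rep("N settled");p[2]=21.2
g=movel(p+20*U+0.6*N,max_speed=12,guard=12);print(g);rep("U");wait(0.3);rep("U settled")
c=camera("scene");cv2.imwrite("pics/s9.png",cv2.resize(c["image"][150:290,290:440],None,fx=4,fy=4,interpolation=cv2.INTER_CUBIC))
E
```

```text
start t 25.48 u,n rel -51.93 -41.94 z 21.43 Fu,Fn,Fz -0.4 -1.4 7.0 T [-0.13  0.04 -0.02] gap 27.14
True
N t 26.54 u,n rel -51.7 -30.39 z 21.47 Fu,Fn,Fz -1.0 -2.9 8.8 T [-0.22  0.09  0.01] gap 27.76
N settled t 26.74 u,n rel -51.68 -30.41 z 21.46 Fu,Fn,Fz -0.2 -1.6 7.5 T [-0.17  0.11  0.02] gap 27.22
True
U t 27.76 u,n rel -40.69 -30.37 z 21.51 Fu,Fn,Fz -0.7 -2.2 8.1 T [-0.14  0.19 -0.03] gap 27.36
U settled t 28.06 u,n rel -40.69 -30.37 z 21.47 Fu,Fn,Fz -2.3 -1.4 7.6 T [-0.12  0.26 -0.01] gap 27.67
```

View pics/s9.png

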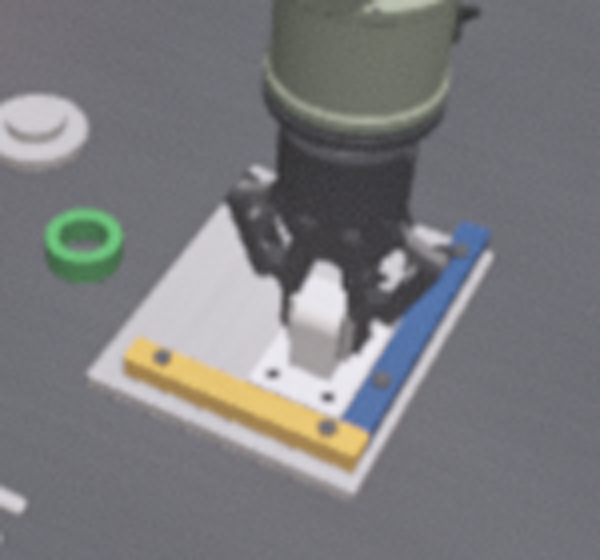

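Both fences are touched, but the guard stop relaxed the push. Now I raise the load in small steps without the guard.

```bash
cat >> h.py <<'E'
def rep(l):
    from workcell import read_state
    s=read_state();f=np.array(s["ft_force"]);d=np.array(s["eef_pos"])-CORN;print(l,"t",round(s["time"],2),"u,n",round(d@U,2),round(d@N,2),"z",round(s["eef_pos"][2],2),"Fu,Fn,Fz",round(f@U,1),round(f@N,1),round(f[2],1),"T",np.round(s["torque"],2))
    return f@U,f@N
E
python3 - <<'E'
from h import *
from workcell import *
cu,cn=-40.7,-30.4
du=dn=0
for i in range(10):
    fu,fn=rep((round(du,2),round(dn,2)))
    if fu>-16:du+=0.5
    if fn>-16:dn+=0.5
    if fu<=-16 and fn<=-16:break
    P=CORN+(cu+du)*U+(cn+dn)*N;P[2]=21.2
    movel(P,max_speed=5);wait(0.25)
rep("end")
E
```

```text
(0, 0) t 28.11 u,n -40.69 -30.38 z 21.48 Fu,Fn,Fz -1.4 -1.4 8.3 T [-0.12  0.23 -0.03]
(0.5, 0.5) t 28.75 u,n -40.69 -30.37 z 21.56 Fu,Fn,Fz -7.4 -6.8 11.0 T [-1.2   1.32  0.07]
(1.0, 1.0) t 29.29 u,n -40.69 -30.33 z 21.57 Fu,Fn,Fz -12.2 -12.0 16.5 T [-1.95  2.26  0.01]
(1.5, 1.5) t 29.83 u,n -40.64 -30.32 z 21.64 Fu,Fn,Fz -16.6 -15.3 20.8 T [-2.7   3.26  0.04]
(1.5, 2.0) t 30.33 u,n -40.66 -30.33 z 21.62 Fu,Fn,Fz -19.2 -18.8 23.8 T [-3.36  3.39  0.07]
end t 30.33 u,n -40.66 -30.33 z 21.62 Fu,Fn,Fz -19.2 -18.8 23.8 T [-3.36  3.39  0.07]
```

The load is about 19 N on each fence, with no creep. I'll check stability and take one last look.

```bash
python3 - <<'E'
from meas import *
from h import *
from workcell import *
wait(1.0);rep("1s")
c=camera("scene");t=camera("top")
cv2.imwrite("pics/s10.png",cv2.resize(c["image"][130:290,170:440],None,fx=2.9,fy=2.9,interpolation=cv2.INTER_CUBIC))
P=cloud(c);m=hsvm(c,(10,80,80),(32,255,255),(195,145,45,35));q=P[m];print("spacer in tray",m.sum(),q.mean(0).round(),np.percentile(q[:,2],95).round(1))
K=P[225:258,340:385].reshape(-1,3);L=(K-CORN);h=L[(L[:,2]>14)&(L[:,2]<26)&(L@U<-5)&(L@N<-3)&(L@U>-75)]
A=np.c_[h@U,h@N,np.ones(len(h))];print("base top plane fit",len(h),np.linalg.lstsq(A,h[:,2],rcond=None)[0].round(3))
E
```

```text
1s t 31.33 u,n -40.65 -30.32 z 21.64 Fu,Fn,Fz -18.4 -18.0 22.8 T [-3.36  3.42  0.06]
spacer in tray 210 [ 509. -313.   21.] 29.7
base top plane fit 244 [-5.0000e-03 -1.8000e-02  2.1297e+01]
```

View pics/s10.png

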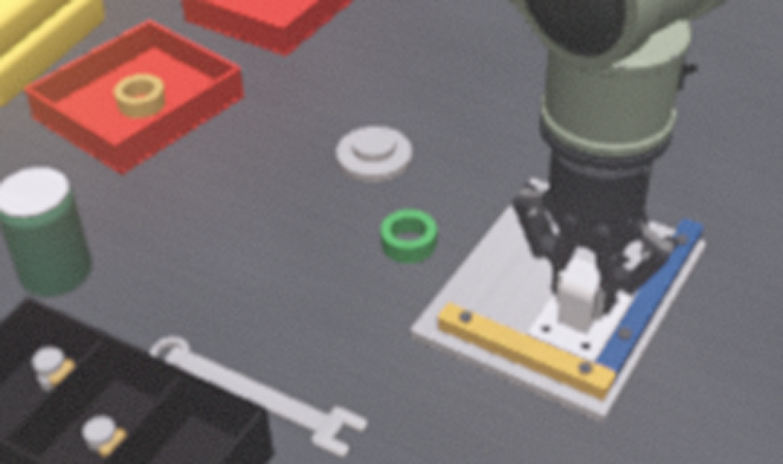

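The bracket sits in the corner with no visible gap. Its top is flat within noise (about 0.02 rad) and the load holds at 18 N on each fence. The spacer is in the far tray and the bystanders look untouched, so I'm handing in.

```bash
python3 - <<'E'
from workcell import *
finish_job()
E
```

```text
the job is handed in; nothing more can be done
```

I moved the brass spacer off the jig into the far red tray. The bracket is pushed into the corner, and I handed in with the gripper still holding it against both fences. No verdict was reported.

**Last checks:**
- **Press:** about 18 N on each fence one second after the last push. The tool stopped where the bracket's centre should be within 1 mm (−40.7 / −30.3 mm from the corner), on a corner position good to about 2 mm.
- **Bracket pose:** its base top is level within about 0.02 rad. I judged squareness by eye only, with no visible gap at either fence.
- **Spacer:** let go and lying in the tray at about (509, −313) mm.
- **Bystanders:** the flange, wrench and can looked untouched in the last picture. The mallet was outside that crop and last seen unmoved earlier. I did not measure any of them.
- **Time:** about 31 s of the 58 s.

**What disagreed:** the first grasp of the spacer closed on nothing, because the fingertips sit about 20.8 mm above the reported tool point. I measured that with a guarded touch on the plate, corrected for it, and the second grasp held.

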